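Lock the stop against the chess box

TASK

Two identical clear stands lie on the radiator cover, and the chess box lies on one of them against its end wall. Slide that stand's stop up against the box, then turn the knob on the stop a quarter turn clockwise, so that its bar lies across the stand, to lock the stop there. Leave the box lying where it is, and leave the other stand's stop where it is.

Things in the scene. Friction and masses are not known exactly. Their poses are not given: they have to be found in the camera images.
- knob_grip (a point): On the axis of the black clamp knob of the stop to move, 66 mm above the ledge; fixed to the stop, does not turn with the knob. +x points along the stand to the chess box, z up. The aluminium stop slides along x with about 2 N friction while loose; the pushing face of its front plate (80 wide, top 49 mm above the ledge) is 60 mm ahead (+x) of this point and starts 45 to 95 mm short of the box.
- stand_knob (a joint): That knob's angle, rad, clockwise from above: 0 bar along the stand (loose; starts at 0 to 0.2), clamps from 0.5 on, 1.57 bar across (locked), end stop 1.65. Needs up to 0.15 N m, stays where left. The knob is an upright bar 46 long, 12 thick, from 44 to 80 mm above the ledge, on a steel disc 44 mm across.
- chess_box: Closed varnished chess box, chequered lid, loose, about 0.45 kg, 160 (its x, along the stand) x 80 x 40 mm, lying flat. Origin at the centre of its underside, 10 mm above the ledge. It lies on the fixed stand, a clear acrylic slotted base 360 x 100 x 10 mm, against the end wall (55 mm high) at the stand's +x end.
- other_knob_grip (a point): The same point on the identical stop of the other stand, which carries only a white king 95 mm tall: leave it alone.
Not all that is in view belongs to the job. There is more than one size of the chess_box; the one meant has the size given above.

How it is judged:
By the outcome, as a careful person would: the job done as asked, in the order asked, and still so for the second after the job is handed in, with the robot touching nothing.
It also fails if it takes over 35 s, if anything falls off the work surface, if the arm or the gripper's body presses on something with over 40 N, if the wrist force passes 120 N, or if a joint passes its speed limit or range.

ROBOT

A 7-joint arm with a two-finger parallel gripper is mounted at the origin on the work surface. World frame = base frame: x ahead of the robot, y to its left, z up, the work surface at z = 0. Lengths are in mm, angles in rad, forces in N, time in s.
With the tool pointing down it reaches from about 350 to 900 mm from the base axis. Payload 7.2 kg.
Tool frame: the origin (TCP) lies at the centre of the arm's flange, where the gripper is bolted on; the fingertips stand env.tip_extent ahead of it and the grasp point (between the pads) lies 155 mm ahead of it (env.tip_extent is the distance from the TCP to the fingertips, in mm); z points along the fingers, y is the line along which they close (so a half turn about z gives the same grasp; the last joint's range is limited). The gripper opens to 85 mm and grips with 20 to 120 N. Pads are 22 mm wide; open, the fingers measure 114 mm over their backs; the gripper's body (76 mm by 85 mm) begins 54 mm behind the grasp point. The pads swing forward as they close: fully open they stand 13 mm farther back than shut.
Start: joints at [1.187, 0.411, -0.013, 1.596, 0.006, 1.134, -0.082], TCP at [194.097, -594.095, 404.697] pointing down, gripper open.
Joint ranges: [-2.95, 2.95], [-0.29, 1.99], [-1.47, 1.44], [0.14, 2.54], [-1.03, 4.17], [0.13, 1.85], [-2.86, 2.86]. Speed limits (rad/s): [2.39, 2.39, 3.01, 3.01, 3.14, 3.14, 3.14].

INTERFACE

Orientations are given as a rotation vector (axis times angle).
In Python, from plant import env gives the robot as it stands.
- The arm moves only by the tool servo_tool, never from a script. Its argument "rows" is a list of rows, each a list of 3 entries, a list of its own where there are three numbers: the turn, a rotation vector about the world's x, y, z in degrees, then the shift along the world's x, y, z in cm, then the finger opening in cm, from 0 to 8.54. In form: [[[rx, ry, rz], [x, y, z], gripper], ...]. A call has 1 to 12 rows; each row shifts and turns the commanded pose from where the row before left it; what a row does not reach is not made up. A row lasts 1/8 s, in which the tool goes at most 62.5 mm and 10.7 degrees, less where a joint would pass 70% of its speed; a pose out of reach is approached as far as the arm can. A call with a gripper value outside its range is refused whole. The fingers move at their own pace and stop on an object; "squeeze" is the grip in N (left out, the last holds). Time passes only in rows, so rows that do not move let the fingers close. It gives the time, the measured TCP pose, the force, the opening and the grip force at its end, in the units of the state.
- env.state(): the state, without advancing time (a new reading comes with each control period).
- env.capture(name): name is "scene" or "side" or "wrist"; returns (picture, depth): 480x640x3 uint8, blue, green, red; 480x640 float32, mm along the optical axis (not along the pixel's ray), 0 where there is no reading.
- env.camera_model(name): a dict with "fx", "fy", "cx", "cy" (pixels), "rvec" (rotation vector, rad) and "tvec" (3), from world to camera coordinates, as OpenCV has them. Camera axes: x right, y down, z forward; pixel columns grow to the right and rows downward; lengths in mm; the calibration is good to about 2 mm. A picture is of the moment at which its call begins: read the wrist's pose just before it. camera_model takes no time and is no camera call; for the wrist camera it gives the pose at the moment of the call.
- env.close_job(): hands the job in; it is judged then, once.
The state is a dict: "t": time; "joint_positions": joint angles; "joint_vel": joint speeds; "joint_torque": joint torques, N m; "position": TCP position; "tcp_rot": TCP orientation; "wrist_force": force on the tool from outside, world axes, zero at the start; "moment": the same for the moment, N m; "opening": finger opening in mm; "grip_force": force on a finger pad.
Only numpy, scipy, OpenCV 4.12 (cv2) and the standard library are available. Lean on these libraries where they do the work, as an engineer would, in place of code of your own. Each camera call takes 0.05 s, during which the arm holds its last target. There are 200 camera calls.

## Working session

There is one attempt and no reset: what is moved stays moved. The work goes in short steps, Python scripts to look and compute and a tool call to move; the robot and the scene stay as the last step left them, time stands still between calls to the robot, and variables do not carry over. Pictures are saved under pics/ and viewed, at most 10 in all, crops included, and the job is handed in when it is done.

Besides the shell and the picture viewer there is one more tool, called after ">>>" as name(argument=value, ...) on one line, values as JSON. servo_tool: Moves the arm, as the interface text tells. Its arguments: {"type":"object","properties":{"rows":{"type":"array"},"squeeze":{"type":"number"}},"required":["rows"]}

```bash
ls; mkdir -p pics; cat > h.py <<'E'
import numpy as np, cv2
from plant import env
def ray(m,u,v,z):
    R,_=cv2.Rodrigues(np.array(m["rvec"],float)); t=np.array(m["tvec"],float).ravel()
    d=R.T@np.array([(u-m["cx"])/m["fx"],(v-m["cy"])/m["fy"],1]); c=-R.T@t
    return c+d*(z-c[2])/d[2]
def pt(m,u,v,dep):
    R,_=cv2.Rodrigues(np.array(m["rvec"],float)); t=np.array(m["tvec"],float).ravel()
    return R.T@(dep*np.array([(u-m["cx"])/m["fx"],(v-m["cy"])/m["fy"],1])-t)
def cap(n,f):
    m=env.camera_model(n); p,d=env.capture(n); cv2.imwrite(f"pics/{f}.png",p); np.save(f"pics/{f}.npy",d); np.save(f"pics/{f}_m.npy",m,allow_pickle=True); return p,d,m
def load(f): return cv2.imread(f"pics/{f}.png"),np.load(f"pics/{f}.npy"),np.load(f"pics/{f}_m.npy",allow_pickle=True).item()
E
python3 - <<'E'
from h import *
print(env.state(),env.tip_extent)
for n in("scene","side"): cap(n,n+"0")
E
```

```text
pics
{'t': 0.0, 'joint_positions': array([ 1.18679341,  0.41191283, -0.0126824 ,  1.59706112,  0.00560803,
        1.13428754, -0.08219441]), 'joint_vel': array([-0.00182456,  0.00271443,  0.0008557 , -0.00046212,  0.00010254,
        0.00128086,  0.00058141]), 'joint_torque': array([ 3.50543769e-04, -6.00630212e+01,  6.81896769e-01, -2.99412918e+01,
        1.36981017e-02,  1.05461149e-02,  3.92602942e-05]), 'position': array([ 194.00769091, -593.89659871,  403.83795024]), 'tcp_rot': array([-3.10094131e+00, -4.93763997e-01,  6.11084202e-04]), 'wrist_force': array([ 1.02221231, -0.29502506,  0.28153532]), 'moment': array([-0.02360999,  0.01321474,  0.01222048]), 'grip_force': 0.0, 'opening': 85.44654236188123} 173.4
```

View pics/scene0.png

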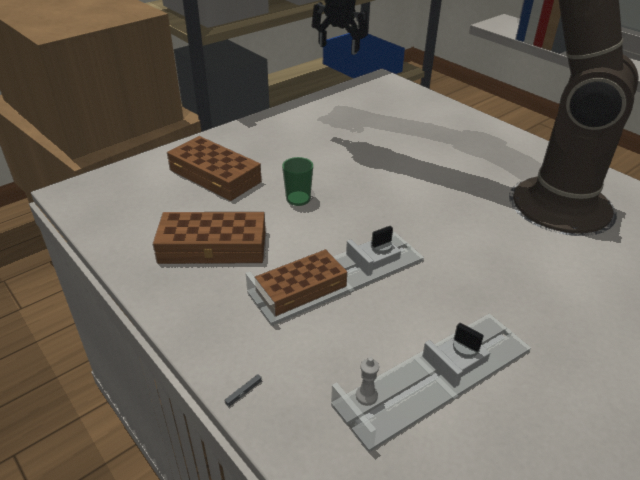

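View pics/side0.png

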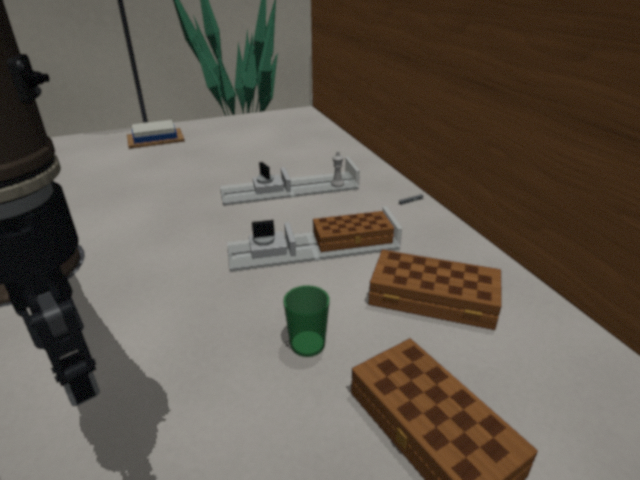

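The scene view shows three chess boxes: loose ones at (213,165) and (210,237), and one on a stand at (300,280). It shows two black knobs: (382,237) on the stand with the box and (467,337) on the stand with the king. I choose the box at (300,280) and the knob at (382,237). In the side view these are (353,230) and (263,230).

```bash
python3 - <<'E'
from h import *
for n,kr,br in(("scene0",(365,222,400,256),(245,240,352,316)),("side0",(248,215,280,242),(308,205,398,252))):
    p,d,m=load(n)
    x0,y0,x1,y1=kr; g=p[y0:y1,x0:x1].max(2); ys,xs=np.nonzero(g<40); ys+=y0; xs+=x0
    print(n,"knob px",len(xs),xs.min(),xs.max(),ys.min(),ys.max())
    P=np.array([pt(m,x,y,d[y,x]) for x,y in zip(xs,ys) if d[y,x]>0]); print(np.median(P,0),np.percentile(P,5,0),np.percentile(P,95,0))
    x0,y0,x1,y1=br; q=p[y0:y1,x0:x1].astype(int); ys,xs=np.nonzero(q[...,2]-q[...,0]>25); ys+=y0; xs+=x0
    P=np.array([pt(m,x,y,d[y,x]) for x,y in zip(xs,ys) if d[y,x]>0]); zt=P[np.abs(P[:,2]-50)<6]
    r=cv2.minAreaRect(zt[:,:2].astype(np.float32)); print("lid",len(zt),np.median(zt[:,2]),r,cv2.boxPoints(r).round(0).tolist())
p,d,m=load("scene0")
cv2.imwrite("pics/crop.png",cv2.resize(p[215:325,235:435],None,fx=4,fy=4,interpolation=cv2.INTER_CUBIC))
E
```

```text
scene0 knob px 275 372 391 227 246
[ 484.25937533 -129.58100357   68.03506873] [ 464.37189473 -136.61961944   50.24882436] [ 501.89146097 -125.32452344   81.55212589]
lid 2629 50.96603345121396 ((660.8038330078125, -209.0180206298828), (182.967529296875, 160.2237548828125), 80.4638671875) [[567.0, -286.0], [725.0, -313.0], [755.0, -132.0], [597.0, -106.0]]
side0 knob px 271 253 273 221 236
[ 475.47369207 -141.03387043   63.74258742] [ 458.12445793 -144.7464283    49.10365635] [ 492.83218449 -137.0206774    77.33769592]
lid 1532 47.59198636396666 ((658.8602294921875, -206.87643432617188), (171.49783325195312, 163.28802490234375), 80.33036041259766) [[564.0, -278.0], [725.0, -305.0], [754.0, -136.0], [593.0, -109.0]]
```

View pics/crop.png

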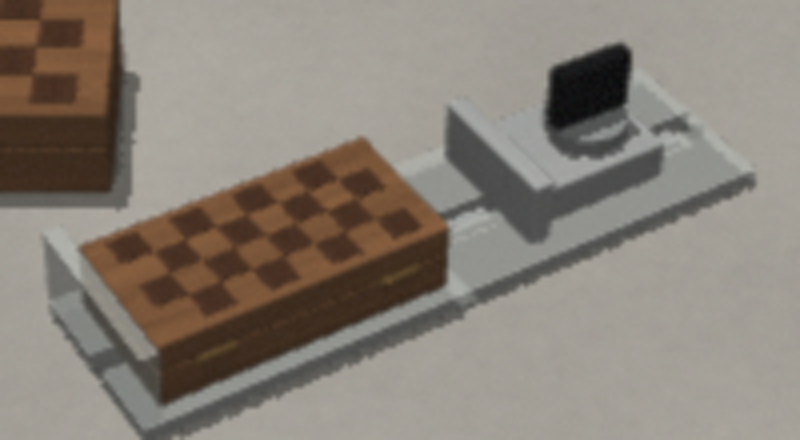

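The crop shows the chosen box with its lid corners at scene pixels (326,250), (347,272), (255,277) and (275,302). The stop plate and knob stand on the robot side of it. The knob bar is roughly along the stand.

```bash
python3 - <<'E'
from h import *
p,d,m=load("scene0")
c=[ray(m,u,v,50)[:2] for u,v in((325.75,250),(346.75,272),(255.5,276.75),(275,301.75))]
print(np.round(c,1)); a=(c[2]+c[3]-c[0]-c[1])/2; print(np.linalg.norm(a),np.degrees(np.arctan2(a[1],a[0])),np.linalg.norm(c[0]-c[1]),sum(c)/4)
ax=a/np.linalg.norm(a); print("near face mid",(c[0]+c[1])/2)
s=env.state(); R=cv2.Rodrigues(s["tcp_rot"])[0]; print(R.round(3))
w=env.camera_model("wrist"); Rw=cv2.Rodrigues(np.array(w["rvec"]))[0]; print("cam in tool",R.T@(-Rw.T@np.array(w["tvec"]).ravel()-s["position"]),(R.T@Rw.T).round(2))
E
```

```text
[[ 585.2 -185.2]
 [ 597.4 -109.9]
 [ 739.2 -210.6]
 [ 751.1 -133.9]]
155.816396978295 -9.111448370329397 76.28540830379231 [ 668.22040264 -159.92179302]
near face mid [ 591.29523537 -147.58461213]
[[ 0.951  0.311 -0.001]
 [ 0.311 -0.951  0.001]
 [-0.    -0.002 -1.   ]]
cam in tool [67.85852605 -0.77710875 31.18478484] [[-0.   -0.96 -0.27]
 [ 1.   -0.   -0.  ]
 [ 0.   -0.27  0.96]]
```

>>> servo_tool(rows=[[[0,0,9],[2,3.2,0],8.5],[[0,0,9],[2.4,3.9,0],8.5],[[0,0,9],[2.4,3.9,0],8.5],[[0,0,9],[2.4,3.9,0],8.5],[[0,0,9],[2.4,3.9,0],8.5],[[0,0,9],[2.4,3.9,0],8.5],[[0,0,9],[2.4,3.9,0],8.5],[[0,0,9],[2.4,3.9,0],8.5],[[0,0,9],[2.4,3.9,0],8.5],[[0,0,9],[2.4,3.9,0],8.5],[[0,0,9],[2.4,3.9,0],8.5],[[0,0,9],[2.4,3.9,0],8.5]])

```text
t: 1.6
position: [478.5, -131.8, 404.6]
tcp_rot: [-1.417, -2.804, 0.0]
wrist_force: [0.8, -0.3, -0.5]
opening: 85.3
grip_force: 0.0
```

>>> servo_tool(rows=[[[0,0,9],[0,0,-1.5],8.5],[[0,0,9],[0,0,-1.5],8.5],[[0,0,9],[0,0,-1.5],8.5],[[0,0,9],[0,0,-1.5],8.5],[[0,0,9],[0,0,-1.5],8.5],[[0,0,0],[0,0,0],4],[[0,0,0],[0,0,0],4]])

```text
t: 2.48
position: [478.2, -133.1, 330.1]
tcp_rot: [0.249, 3.131, 0.0]
wrist_force: [-0.0, 0.1, 0.3]
opening: 51.1
grip_force: 0.0
```

```bash
python3 - <<'E'
from h import *
s=env.state(); R=cv2.Rodrigues(s["tcp_rot"])[0]; print(s["t"],s["position"],R.round(3),np.degrees(np.arctan2(R[1,0],R[0,0])),s["joint_positions"].round(2),s["opening"])
cap("wrist","w1")
E
```

```text
2.475 [ 478.23352444 -133.14418433  330.06477044] [[-0.987  0.158  0.   ]
 [ 0.158  0.987  0.   ]
 [-0.     0.    -1.   ]] 170.89396680422846 [ 0.77  0.37 -0.73  1.95  0.3   0.93  1.3 ] 51.142389725435976
```

View pics/w1.png

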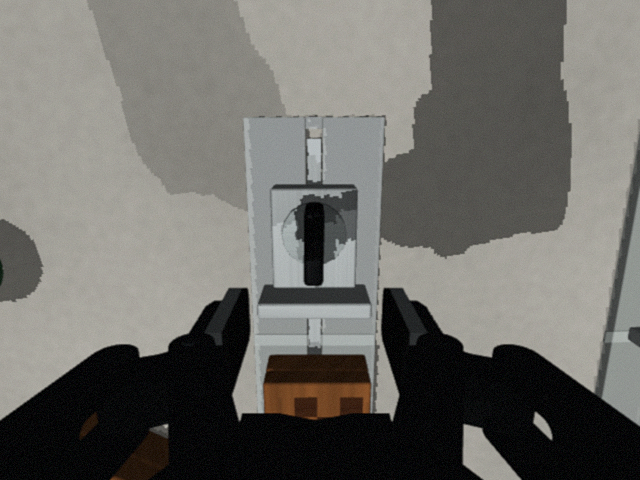

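The wrist view shows the knob bar at (314,243), almost along the stand. The plate's top edge is at y≈287–303 and the box's near lid edge at y≈370.

```bash
python3 - <<'E'
from h import *
p,d,m=load("w1")
def pts(x0,y0,x1,y1,f,zl,zh):
    ys,xs=np.nonzero(f(p[y0:y1,x0:x1].astype(int))); ys+=y0; xs+=x0
    P=np.array([pt(m,x,y,d[y,x]) for x,y in zip(xs,ys) if d[y,x]>0]); return P[(P[:,2]>zl)&(P[:,2]<zh)]
def show(n,P):
    r=cv2.minAreaRect(P[:,:2].astype(np.float32)); print(n,len(P),P.mean(0).round(1),r)
K=pts(295,195,335,292,lambda q:q.max(2)<40,74,86); show("knob",K)
c=(K-K.mean(0))[:,:2]; v=np.linalg.svd(c)[2][0]; print("bar ang",np.degrees(np.arctan(v[1]/v[0])))
a=np.radians(-9.1); ex=np.array([np.cos(a),np.sin(a)])
A=pts(250,280,380,325,lambda q:q.max(2)>60,45,53); show("plate",A); print("plate x",np.percentile((A[:,:2]-K.mean(0)[:2])@ex,[2,98]))
B=pts(262,350,372,412,lambda q:q[...,2]-q[...,0]>25,46,54); show("lid",B); print("lid x",np.percentile((B[:,:2]-K.mean(0)[:2])@ex,[1,98]))
S=pts(240,115,390,180,lambda q:q.max(2)>60,6,14); show("stand",S)
# stand edges angle by rays at z=10
e=[ray(m,u,v,10)[:2] for u,v in((245,118),(384,118))]; t=e[1]-e[0]; print(e,np.linalg.norm(t),np.degrees(np.arctan2(t[1],t[0])))
E
```

```text
knob 1407 [ 476.8 -133.1   79.1] ((478.2206115722656, -133.2810821533203), (11.594537734985352, 44.59566116333008), 80.2936019897461)
bar ang -9.629621967722267
plate 1817 [ 531.7 -141.7   48.3] ((532.1715698242188, -141.91273498535156), (79.92630767822266, 12.294078826904297), 81.12747955322266)
plate x [50.36669007 61.58564135]
lid 3218 [ 600.  -150.8   49.3] ((600.8807373046875, -150.9229278564453), (79.4327621459961, 26.58953094482422), 81.31471252441406)
lid x [112.79610606 137.13232882]
stand 7884 [ 424.  -124.8    9.6] ((424.93939208984375, -124.97196960449219), (100.41185760498047, 43.74086380004883), 80.890380859375)
[array([ 396.4436509 , -169.22841711]), array([411.90120866, -72.85428837])] 97.60588497302449 80.88787233367316
```

>>> servo_tool(rows=[[[0,0,0],[0,0,-4],4],[[0,0,0],[0,0,-4],4],[[0,0,0],[0,0,-1.7],4],[[0,0,0],[0,0,-1],4],[[0,0,0],[0,0,0],0.8],[[0,0,0],[0,0,0],0.8],[[0,0,0],[0,0,0],0.8],[[0,0,0],[0,0,0],0.8]], squeeze=30)

```text
t: 3.52
position: [478.5, -133.8, 223.6]
tcp_rot: [0.245, 3.13, -0.002]
wrist_force: [-1.5, -4.5, 6.6]
opening: 11.8
grip_force: 36.2
```

>>> servo_tool(rows=[[[0,0,0],[0.74,-0.12,0],0.8],[[0,0,0],[0.98,-0.155,0],0.8],[[0,0,0],[0.98,-0.155,0],0.8],[[0,0,0],[0.98,-0.155,0],0.8],[[0,0,0],[0.59,-0.095,0],0.8],[[0,0,0],[0,0,0],0.8]])

```text
t: 4.28
position: [521.7, -140.6, 223.6]
tcp_rot: [0.245, 3.13, -0.002]
wrist_force: [0.1, -4.2, 4.3]
opening: 11.3
grip_force: 36.0
```

Moved about 43.7 mm; creeping now.

>>> servo_tool(rows=[[[0,0,0],[0.2,-0.03,0],0.8],[[0,0,0],[0.2,-0.03,0],0.8],[[0,0,0],[0,0,0],0.8]])

```text
t: 4.65
position: [525.1, -141.2, 223.7]
tcp_rot: [0.245, 3.131, -0.002]
wrist_force: [-2.6, -3.8, 8.3]
opening: 11.4
grip_force: 36.3
```

>>> servo_tool(rows=[[[0,0,0],[0.15,-0.02,0],0.8],[[0,0,0],[0,0,0],0.8]])

```text
t: 4.9
position: [526.5, -141.4, 223.7]
tcp_rot: [0.245, 3.131, -0.002]
wrist_force: [-2.4, -4.1, 7.2]
opening: 11.7
grip_force: 36.3
```

>>> servo_tool(rows=[[[0,0,0],[0.15,-0.02,0],0.8],[[0,0,0],[0,0,0],0.8]])

```text
t: 5.15
position: [528.0, -141.6, 223.7]
tcp_rot: [0.245, 3.131, -0.002]
wrist_force: [-2.3, -4.0, 7.1]
opening: 11.1
grip_force: 36.4
```

>>> servo_tool(rows=[[[0,0,0],[0.15,-0.02,0],0.8],[[0,0,0],[0,0,0],0.8]])

```text
t: 5.4
position: [529.2, -141.8, 223.7]
tcp_rot: [0.245, 3.132, -0.002]
wrist_force: [-3.3, -3.9, 8.1]
opening: 11.3
grip_force: 36.7
```

>>> servo_tool(rows=[[[0,0,0],[0.1,-0.02,0],0.8],[[0,0,0],[0,0,0],0.8]])

```text
t: 5.65
position: [530.0, -141.9, 223.6]
tcp_rot: [-0.245, -3.131, 0.002]
wrist_force: [-4.4, -4.4, 9.8]
opening: 11.0
grip_force: 36.8
```

>>> servo_tool(rows=[[[0,0,0],[0.1,-0.015,0],0.8],[[0,0,0],[0,0,0],0.8]])

```text
t: 5.9
position: [531.0, -142.0, 223.6]
tcp_rot: [-0.245, -3.132, 0.002]
wrist_force: [-4.1, -3.8, 9.3]
opening: 11.4
grip_force: 36.7
```

>>> servo_tool(rows=[[[0,0,0],[0.1,-0.015,0],0.8],[[0,0,0],[0,0,0],0.8]])

```text
t: 6.15
position: [531.6, -142.1, 223.6]
tcp_rot: [-0.245, -3.13, 0.003]
wrist_force: [-7.7, -3.6, 12.9]
opening: 11.5
grip_force: 37.2
```

```bash
python3 - <<'E'
from h import *
p,d,m=cap("scene","s2")
cv2.imwrite("pics/s2c.png",cv2.resize(p[215:325,235:435],None,fx=4,fy=4,interpolation=cv2.INTER_CUBIC))
E
```

```text
(no output)
```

View pics/s2c.png

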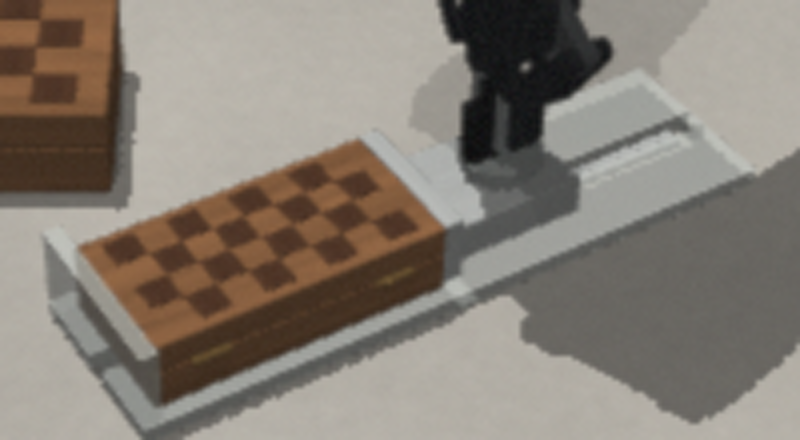

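The crop shows the plate flush against the box's near face and the box at its end wall. Now I turn the knob.

>>> servo_tool(rows=[[[0,0,-7],[0,0,0],0.8],[[0,0,-7],[0,0,0],0.8],[[0,0,-7],[0,0,0],0.8],[[0,0,-7],[0,0,0],0.8],[[0,0,-7],[0,0,0],0.8],[[0,0,-7],[0,0,0],0.8]], squeeze=40)

```text
t: 6.95
position: [531.7, -141.8, 223.6]
tcp_rot: [-1.356, -2.833, 0.002]
wrist_force: [-5.6, -2.2, 10.3]
opening: 11.4
grip_force: 38.9
```

>>> servo_tool(rows=[[[0,0,-7],[0,0,0],0.8],[[0,0,-7],[0,0,0],0.8],[[0,0,-7],[0,0,0],0.8],[[0,0,-7],[0,0,0],0.8],[[0,0,-7],[0,0,0],0.8],[[0,0,-7],[0,0,0],0.8],[[0,0,-7],[0,0,0],0.8],[[0,0,0],[0,0,0],0.8],[[0,0,0],[0,0,0],0.8]])

```text
t: 8.07
position: [532.1, -141.8, 223.6]
tcp_rot: [2.405, 2.021, -0.0]
wrist_force: [-3.9, -2.1, 8.9]
opening: 11.4
grip_force: 39.1
```

```bash
python3 - <<'E'
from h import *
s=env.state(); R=cv2.Rodrigues(s["tcp_rot"])[0]; print(np.degrees(np.arctan2(R[1,0],R[0,0])),s["position"],s["moment"],s["wrist_force"])
E
```

```text
80.07629954866522 [ 532.11878756 -141.7843762   223.6475783 ] [-0.59183132  0.82886281 -0.04115373] [-3.9015809  -2.13708591  8.8513398 ]
```

>>> servo_tool(rows=[[[0,0,0],[0,0,0],3],[[0,0,0],[0,0,0],3],[[0,0,0],[0,0,0],3],[[0,0,0],[0,0,2],3],[[0,0,0],[0,0,4],3],[[0,0,0],[0,0,4],3],[[0,0,0],[-2,3,4],3],[[0,0,0],[-2,3,2],3],[[0,0,0],[0,0,0],3]])

```text
t: 9.2
position: [491.8, -79.3, 384.6]
tcp_rot: [2.4, 2.024, 0.004]
wrist_force: [-0.2, -1.4, -0.1]
opening: 29.8
grip_force: 0.0
```

```bash
python3 - <<'E'
from h import *
p,d,m=cap("scene","s3")
cv2.imwrite("pics/s3c.png",cv2.resize(p[215:325,235:435],None,fx=4,fy=4,interpolation=cv2.INTER_CUBIC))
p,d,m=cap("wrist","w3")
ys,xs=np.nonzero(p.max(2)<45)
P=np.array([pt(m,x,y,d[y,x]) for x,y in zip(xs,ys) if d[y,x]>0]); K=P[(P[:,2]>74)&(P[:,2]<86)&(np.hypot(P[:,0]-532,P[:,1]+142)<40)]
print(len(K)); print(cv2.minAreaRect(K[:,:2].astype(np.float32)) if len(K)>5 else "")
E
```

```text
429
((532.9232788085938, -130.18777465820312), (23.488710403442383, 11.00236988067627), 79.82515716552734)
```

View pics/s3c.png

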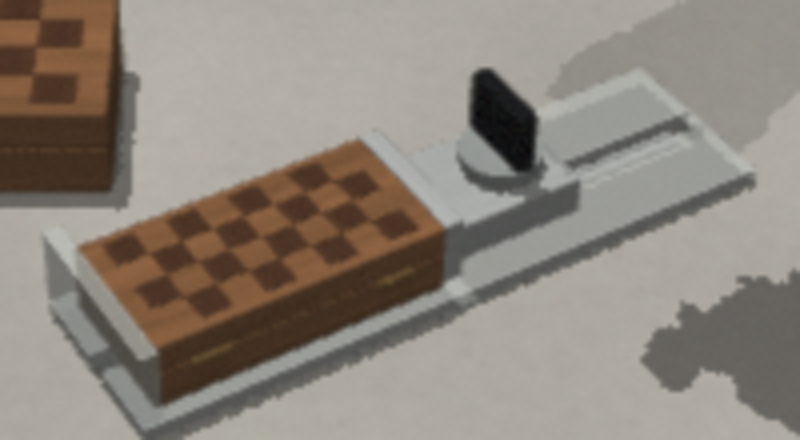

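View pics/w3.png

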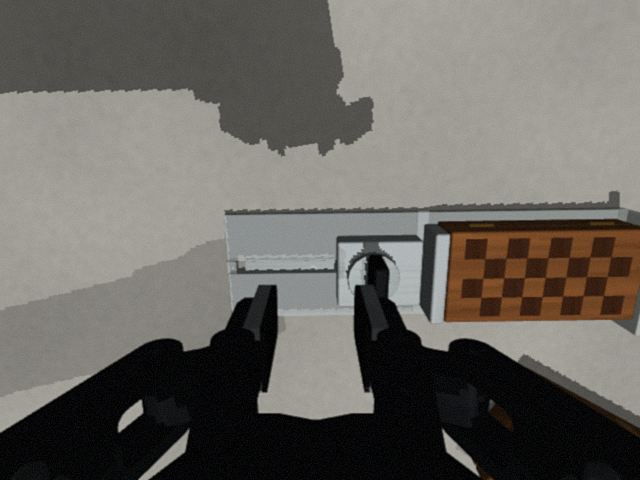

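Both views show the plate flush with the box (crop at 370–450 px), the knob bar across the stand at about 80° in world yaw against the stand's −9°, and the gripper clear.

```bash
python3 -c "
from plant import env
print(env.close_job())"
```

```text
the job is handed in; nothing more can be done
None
```

The stop is slid up against the chess box and its knob turned about 91° clockwise so the bar lies across the stand; the box moved only a millimetre or two, onto its end wall, the other stand was not touched, and the job was handed in at about 9 s.

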